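# Clear the pile on the nook desk

## Task

Take the pile on the desk apart from the top down, one thing at a time, and put each thing away in its own place: first the stamp, standing upright in the round dish, then the ink pad in the shortest tray, then the power bank in the middle-sized tray, and last the pencil tin in the longest tray, each lying flat on the floor of its tray, inside the rim. Leave the mug and the pen pot standing where they are.

Things in the scene. Friction and masses are not known exactly. Their poses are not given: they have to be found in the camera images.
- stamp: wooden hand stamp, round, 62 mm tall, upright on top of the pile: foot 40 mm across and 12 mm high, thin neck (18 mm across), and above it a knob 29 mm across whose straight side runs from 39 to 57 mm above the underside. Origin: centre of its underside; z along its axis, up. About 0.06 kg
- ink_pad: closed ink-pad case of grey plastic, flat box 80 x 50 x 16 mm, under the stamp and lying crosswise on the power bank. Origin: centre of its underside; x along the 80 mm, y along the 50 mm, z up. About 0.1 kg
- power_bank: black power bank, flat box 125 x 56 x 20 mm, lying crosswise under the ink pad and on the pencil tin. Origin: centre of its underside; x along the 125 mm, y along the 56 mm, z up. About 0.25 kg
- pencil_tin: closed metal pencil tin, box 170 x 60 x 26 mm, at the bottom of the pile, on the desk. Origin: centre of its underside; x along the 170 mm, y along the 60 mm, z up. About 0.26 kg
- stamp_dish: fixed low round dish of pale wood: outside 66 mm across, inside 58 mm across; floor 4 mm thick, rim top 10 mm above the desk; the place of the stamp. Origin: centre of its underside, on the desk; z up
- pad_tray: fixed low tray of pale wood, the shortest of the three: outside 106 x 76 mm, inside 98 x 68 mm; floor 4 mm thick, rim top 10 mm above the desk; the place of the ink pad. Origin: centre of its underside, on the desk; x along its length, y across, z up
- bank_tray: fixed low tray of pale wood, the middle-sized one: outside 151 x 82 mm, inside 143 x 74 mm; floor 4 mm thick, rim top 10 mm above the desk; the place of the power bank. Origin: centre of its underside, on the desk; x along its length, y across, z up
- tin_tray: fixed low tray of pale wood, the longest: outside 196 x 86 mm, inside 188 x 78 mm; floor 4 mm thick, rim top 10 mm above the desk; the place of the pencil tin. Origin: centre of its underside, on the desk; x along its length, y across, z up
- mug: bystander, to be left alone: white mug, 76 mm across, 90 mm high, with a handle toward its +y. Origin: centre of its underside
- pen_pot: bystander, to be left alone: dark steel pot, 68 mm across, 95 mm high, pens in it reach about 135 mm. Origin: centre of its underside

How it is judged:
By the outcome, as a careful person would: the job done as asked, in the order asked, and still so for the second after the job is handed in, with the robot touching nothing.
It also fails if it takes over 112 s, if anything falls off the work surface, if the arm or the gripper's body presses on something with over 40 N, if the wrist force passes 120 N, or if a joint passes its speed limit or range.

## Robot

A 6-joint arm with a two-finger parallel gripper is mounted at the origin on the work surface. World frame = base frame: x ahead of the robot, y to its left, z up, the work surface at z = 0. Lengths are in m, angles in rad, forces in N, time in s.
With the tool pointing down it reaches from about 0.25 to 0.775 m from the base axis. Payload 4 kg.
Tool frame: the origin (TCP) lies midway between the tips of the shut fingers; the grasp point (between the pads) lies robot.pinch_z behind it (robot.pinch_z is the distance from the TCP to the grasp point, in m); z points along the fingers, y is the direction in which the jaws open and shut (so a half turn about z gives the same grasp; the last joint's range is limited). The gripper opens to 94 mm and grips with 3 to 60 N. Pads are 16 mm wide; open, the fingers measure 119 mm over their backs; the gripper's body (75 mm by 177 mm) begins 78 mm behind the grasp point.
Start: joints at [1.029, 0.087, 1.371, -0, 1.684, -0.103], TCP at [0.234, 0.498, 0.206] pointing down, gripper open.
Joint ranges: [-3.1, 3.1], [-0.76, 2.03], [0.27, 2.55], [-1.08, 4.22], [0.17, 2.65], [-2.57, 2.57]. Speed limits (rad/s): [2.79, 2.79, 3.14, 3.14, 3.14, 3.14].

## Interface

Orientations are given as [roll, pitch, yaw] about the fixed x, y, z axes, in that order (R = Rz(yaw) Ry(pitch) Rx(roll)).
In Python, from bench import robot gives the robot as it stands.
- The arm moves only by the tool jog_arm, never from a script. Its argument "steps" is a list that holds one entry, the list of rows, each a list of 7 numbers: the shift along the tool's x, y, z in cm, then the turn, a rotation vector about the tool's x, y, z in degrees, then the gripper's target within -1 to 1 (fully open at 1, half-way at 0, shut at -1). A call has 1 to 12 rows; each row shifts and turns the commanded pose from where the row before left it, along the tool's axes as they then stand; what a row does not reach is not made up. A row lasts 1/8 s, in which the tool goes at most 62.5 mm and 10.7 degrees, less where a joint would pass 70% of its speed; a pose out of reach is approached as far as the arm can. A call with a gripper value outside its range is refused whole. The fingers move at their own pace and stop on an object; the grip force is fixed at half the most. Time passes only in rows, so rows that do not move let the fingers close. It gives the time, the measured TCP pose, the force and the opening at its end, in the units of the state.
- robot.get_obs(): the state, without advancing time (a new reading comes with each control period).
- robot.snapshot(name): name is "scene" or "top"; returns the picture (384x512x3 uint8, red, green, blue); there is no depth.
- robot.camera_info(name): a dict with "mtx" (3x3 intrinsics, pixels), "R" (3x3) and "t" (3): a world point X has camera coordinates R X + t. Camera axes: x right, y down, z forward; pixel columns grow to the right and rows downward; lengths in m; the calibration is good to about 2 mm. A picture is of the moment at which its call begins. camera_info takes no time and is no camera call.
- robot.close_job(): hands the job in, once; it reports no verdict.
The state is a dict: "time": time; "joint_positions": joint angles; "qvel": joint speeds; "joint_torque": joint torques, N m; "tool_pos": TCP position; "ee_rot": TCP orientation; "wrist_force": force on the tool from outside, world axes, zero at the start; "wrist_torque": the same for the moment, N m; "width": finger opening in m.
Only numpy, scipy, OpenCV 4.12 (cv2) and the standard library are available. Lean on these libraries where they do the work, as an engineer would, in place of code of your own. Each camera call takes 0.05 s, during which the arm holds its last target. There are 200 camera calls.

## Working session

There is one attempt and no reset: what is moved stays moved. The work goes in short steps, Python scripts to look and compute and a tool call to move; the robot and the scene stay as the last step left them, time stands still between calls to the robot, and variables do not carry over. Pictures are saved under pics/ and viewed, about 12 in all and at most 16, crops included, and the job is handed in when it is done.

Besides the shell and the picture viewer there is one more tool, called after "Emit:" in YAML: its name, and indented under it one key for each argument. jog_arm: Moves the arm, as the interface text tells. Its arguments: {"type":"object","properties":{"steps":{"type":"array"}},"required":["steps"]}

```bash
mkdir -p pics; ls; python3 - <<'E'
from bench import robot
import cv2,numpy as np
o=robot.get_obs();print(o,robot.pinch_z)
for n in("top","scene"):
    im=robot.snapshot(n);cv2.imwrite(f"pics/{n}0.png",im[:,:,::-1])
    c=robot.camera_info(n);print(n,{k:np.round(v,4).tolist() if not isinstance(v,str) else v for k,v in c.items()})
E
```

```text
pics
{'time': 0.0, 'joint_positions': array([ 1.02890871e+00,  8.79566073e-02,  1.37226456e+00, -3.02945958e-05,
        1.68360488e+00, -1.03088959e-01]), 'qvel': array([ 0.0004337 , -0.00021033,  0.00096746,  0.0016355 , -0.00095626,
        0.00065667]), 'joint_torque': array([ 1.83448428e-03, -3.40162146e+01, -3.02440774e+01,  7.19702756e-02,
        3.26867716e-02, -1.84939504e-04]), 'tool_pos': array([0.23338684, 0.49740856, 0.20429809]), 'ee_rot': array([-3.13936802e+00, -1.99880993e-04,  2.70279039e+00]), 'wrist_force': array([0.23991552, 0.07669493, 0.2477721 ]), 'wrist_torque': array([-0.0121375 , -0.06113856, -0.00830713]), 'width': 0.09410059214607924} 0.0188
top {'mtx': [[494.7402, 0.0, 250.4421], [0.0, 494.7402, 200.3017], [0.0, 0.0, 1.0]], 'R': [[0.0175, -0.9995, 0.0251], [-0.9933, -0.0203, -0.1136], [0.1141, -0.0229, -0.9932]], 't': [-0.0237, 0.5739, 1.1807]}
scene {'mtx': [[376.2374, 0.0, 253.1898], [0.0, 376.2374, 186.8684], [0.0, 0.0, 1.0]], 'R': [[0.7676, 0.6407, -0.0142], [0.4351, -0.5373, -0.7225], [-0.4705, 0.5485, -0.6912]], 't': [-0.4145, -0.1858, 1.3304]}
```

View pics/top0.png

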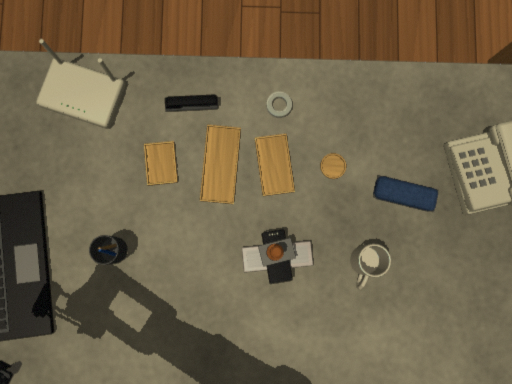

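View pics/scene0.png

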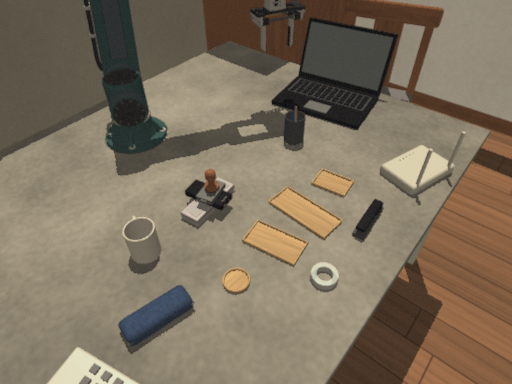

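Trays are in the middle of the top view: short (160,163), long (222,163), middle (275,165), dish (333,166). The pile is at (277,255): white tin along image x, black bank along image y, grey pad, and brown knob on top. The mug is at (374,260) and the pen pot at (108,250).

```bash
cat > h.py <<'E'
from bench import robot
import cv2,numpy as np
C={n:robot.camera_info(n) for n in("top","scene")}
def ray(px,z,n="top"):
    c=C[n];R=np.array(c["R"]);t=np.array(c["t"]);o=-R.T@t
    p=np.atleast_2d(px).astype(float)
    d=np.c_[p,np.ones(len(p))]@np.linalg.inv(np.array(c["mtx"])).T@R
    return (o+d*((z-o[2])/d[:,2])[:,None])
def proj(X,n="top"):
    c=C[n];q=np.array(c["mtx"])@(np.array(c["R"])@np.array(X,float)+np.array(c["t"]));return q[:2]/q[2]
def rect(cnt,z,n="top"):
    P=ray(cnt.reshape(-1,2),z,n)[:,:2]
    (c,s,a)=cv2.minAreaRect((P*1000).astype(np.float32))
    if s[0]<s[1]: s=s[::-1];a+=90
    return np.round(c,1),np.round(s,1),round((a+90)%180-90,1)   # mm, yaw of long axis deg
def conts(m,amin=40):
    cs,_=cv2.findContours(m.astype(np.uint8),cv2.RETR_EXTERNAL,cv2.CHAIN_APPROX_NONE)
    return [c for c in cs if cv2.contourArea(c)>amin]
E
python3 - <<'E'
from h import *
im=cv2.imread("pics/top0.png");hsv=cv2.cvtColor(im,cv2.COLOR_BGR2HSV)
m=cv2.inRange(hsv,(8,90,90),(28,255,255));m[:120]=0
for c in conts(m,100): print("tray",c.reshape(-1,2).mean(0).round(),*rect(c,0.01))
for u,v in[(278,243),(260,250),(275,252),(250,258),(300,252),(275,235),(280,272),(290,252),(265,245)]:print((u,v),im[v,u],hsv[v,u])
a=im[215:300,220:410];cv2.imwrite("pics/c0.png",cv2.resize(a,None,fx=4,fy=4,interpolation=cv2.INTER_CUBIC))
s=cv2.imread("pics/scene0.png")[160:230,170:250];cv2.imwrite("pics/c1.png",cv2.resize(s,None,fx=7,fy=7,interpolation=cv2.INTER_CUBIC))
E
```

```text
tray [274. 252.] [447.6 -73.3] [40.1 35. ] 45.7
tray [333. 166.] [ 669.9 -220.7] [66.4 64.2] -88.8
tray [160. 163.] [667.8 215.1] [109.7  78.8] 7.1
tray [274. 164.] [670.2 -71.8] [154.   84.5] 8.8
tray [220. 164.] [668.9  64.9] [199.8  87.9] -4.0
(278, 243) [46 52 55] [20 42 55]
(260, 250) [ 90 102 108] [ 20  42 108]
(275, 252) [ 37  80 136] [ 13 186 136]
(250, 258) [148 169 177] [ 22  42 177]
(300, 252) [138 160 167] [ 23  44 167]
(275, 235) [32 37 38] [25 40 38]
(280, 272) [30 35 33] [42 36 35]
(290, 252) [ 86 100 103] [ 25  42 103]
(265, 245) [ 85 100 104] [ 24  47 104]
```

View pics/c0.png

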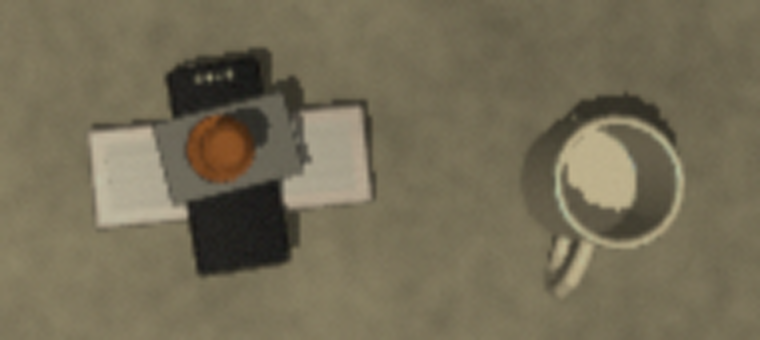

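View pics/c1.png

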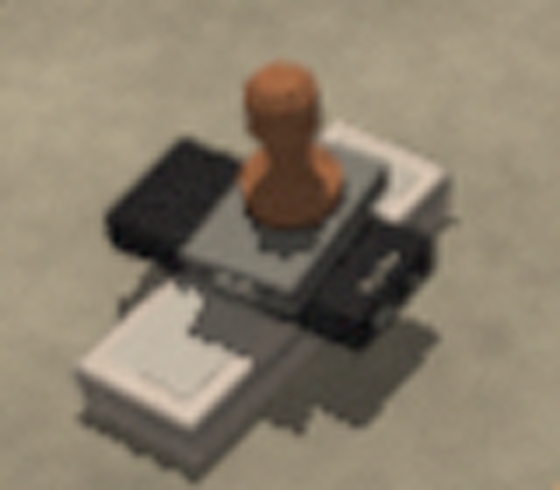

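The crops show the corners clearly; brown foot circle at crop (221,148), pad corners (155,127), (283,93), (303,170), (175,204). Now I turn these into poses.

```bash
cat >> h.py <<'E'
def crop(px,off,f): return (np.array(px,float)+.5)/f-.5+np.array(off)
def go(x,y,z,yaw_deg):
    "remaining move from measured pose, tool axes: cm, deg about tool z"
    o=robot.get_obs();p=o["tool_pos"];psi=o["ee_rot"][2]
    d=np.array([x,y,z])-p
    dy=(yaw_deg-np.degrees(psi)+90)%180-90
    R=cv2.Rodrigues(np.array([0,0,psi]))[0]@np.diag([1,-1,-1])
    print("t",round(o["time"],2),"pos",p.round(4),"rpy",np.degrees(o["ee_rot"]).round(1),"w",round(o["width"],4),"F",o["wrist_force"].round(1))
    print("  shift cm",(R.T@d*100).round(2),"turn z",round(-dy,1))
E
python3 - <<'E'
from h import *
f=lambda L:crop(L,(220,215),4)
for n,L,z in[("tin",[(92,127),(365,102),(373,198),(98,227)],.026),("bank",[(168,72),(262,57),(290,262),(200,273)],.046),("pad",[(155,127),(283,93),(303,170),(175,204)],.062)]:
    print(n,*rect(f(L),z))
im=cv2.imread("pics/top0.png");hsv=cv2.cvtColor(im,cv2.COLOR_BGR2HSV)
m=cv2.inRange(hsv,(8,110,50),(20,255,255))[215:300,220:350]
c=max(conts(m,20),key=len)+np.array([220,215]);(cc,r)=cv2.minEnclosingCircle(c);print("stamp blob",cc,r,"z.074",ray(cc,.074),"z.11",ray(cc,.11),"knob",ray(f((223,148)),.124))
s=cv2.imread("pics/scene0.png");hs=cv2.cvtColor(s,cv2.COLOR_BGR2HSV)
# scene: knob centre (crop 282,100) , foot centre
for p,z in[((282,100),.110),((291,190),.072)]:print("scene",ray(crop(p,(170,160),7),z,"scene"))
print("mug",ray(f((620,180)),.09),"pot",ray((108,250),.09))
print("dish scene",ray((236,279),.01,"scene"))
go(.447,-.073,.25,0)
E
```

```text
tin [440.5 -81.8] [169.8  60.5] -83.8
bank [439.8 -78. ] [123.4  57.5] 8.4
pad [449.7 -77. ] [79.  46.9] -74.3
stamp blob (274.6560363769531, 251.6844024658203) 8.518216133117676 z.074 [[ 0.44947413 -0.07076392  0.074     ]] z.11 [[ 0.44905127 -0.06811158  0.11      ]] knob [[ 0.44904817 -0.06869438  0.124     ]]
scene [[ 0.44689009 -0.06704569  0.11      ]]
scene [[ 0.45394869 -0.07428171  0.072     ]]
mug [[ 0.43509283 -0.30207478  0.09      ]] pot [[0.44631859 0.31334586 0.09      ]]
dish scene [[ 0.67111117 -0.22008054  0.01      ]]
t 0.1 pos [0.2334 0.4975 0.2044] rpy [-179.9   -0.   154.9] w 0.0942 F [ 0.2 -0.4  0.3]
  shift cm [-43.57 -42.57  -4.56] turn z -25.1
```

Emit:
jog_arm:
  steps:
    - [[0,0,-4.6,0,0,0,1],[-4,-3.9,0,0,0,0,1],[-4,-3.9,0,0,0,0,1],[-4,-3.9,0,0,0,0,1],[-4,-3.9,0,0,0,0,1],[-4,-3.9,0,0,0,0,1],[-4,-3.9,0,0,0,0,1],[-4,-3.9,0,0,0,0,1],[-4,-3.9,0,0,0,0,1],[-4,-3.9,0,0,0,0,1],[-4,-3.9,0,0,0,0,1],[0,0,0,0,0,0,1]]

```text
time: 1.6
tool_pos: [0.4303, -0.0281, 0.2503]
ee_rot: [-3.14, -0.002, 2.696]
wrist_force: [-0.2, 0.7, -0.2]
width: 0.0942
```

Emit:
jog_arm:
  steps:
    - [[0,0,0,0,0,9.3,1],[0,0,0,0,0,9.3,1],[0,0,0,0,0,9.3,1],[0,0,0,0,0,9.3,1],[0,0,0,0,0,9.3,1],[0,0,0,0,0,9.3,1],[0,0,0,0,0,9.3,1],[0,0,0,0,0,0,1],[0,0,0,0,0,0,1]]

```text
time: 2.72
tool_pos: [0.4299, -0.0244, 0.2514]
ee_rot: [-3.141, -0.0, 1.57]
wrist_force: [-1.0, 0.3, 0.4]
width: 0.0937
```

```bash
python3 -c "
from h import *
go(.449,-.070,.091,90)"
```

```text
t 2.73 pos [ 0.4299 -0.0244  0.2514] rpy [-180.    -0.    89.9] w 0.0937 F [-1.   0.3  0.4]
  shift cm [-4.56  1.92 16.04] turn z -0.1
```

Emit:
jog_arm:
  steps:
    - [[-2.3,0.95,2,0,0,0,1],[-2.3,0.95,3,0,0,0,1],[0,0,4,0,0,0,1],[0,0,3,0,0,0,1],[0,0,2,0,0,0,1],[0,0,1,0,0,0,1],[0,0,1,0,0,0,1],[0,0,0,0,0,0,1],[0,0,0,0,0,0,1]]

```text
time: 3.85
tool_pos: [0.4495, -0.0713, 0.0923]
ee_rot: [3.14, 0.0, 1.567]
wrist_force: [0.1, -0.7, 0.1]
width: 0.0938
```

```bash
python3 - <<'E'
from h import *
go(.449,-.070,.091,90)
a=robot.snapshot("scene")[:,:,::-1];cv2.imwrite("pics/s1.png",cv2.resize(a[120:240,130:290],None,fx=4,fy=4,interpolation=cv2.INTER_CUBIC))
E
```

```text
t 3.85 pos [ 0.4495 -0.0713  0.0923] rpy [179.9   0.   89.8] w 0.0938 F [ 0.1 -0.7  0.1]
  shift cm [ 0.13 -0.05  0.13] turn z -0.2
```

View pics/s1.png

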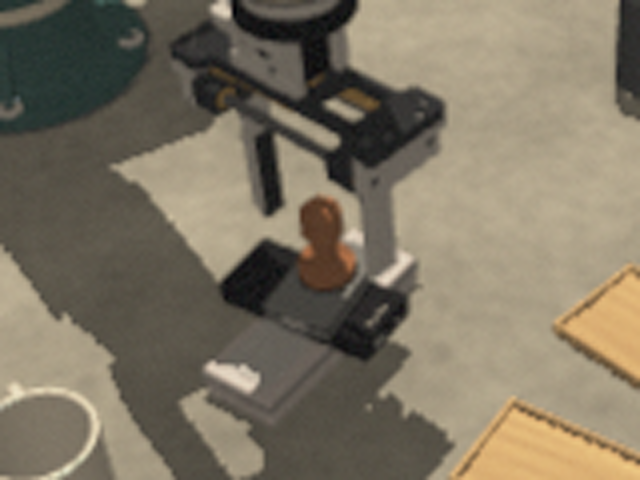

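The stamp knob, at (320,215), stands between the two fingers at (265,185) and (378,230). Closing.

Emit:
jog_arm:
  steps:
    - [[0,0,0.1,0,0,0,0],[0,0,0,0,0,0,-0.4],[0,0,0,0,0,0,-1],[0,0,0,0,0,0,-1],[0,0,0,0,0,0,-1],[0,0,0,0,0,0,-1],[0,0,0,0,0,0,-1],[0,0,0,0,0,0,-1]]

```text
time: 4.9
tool_pos: [0.4489, -0.0712, 0.0905]
ee_rot: [3.142, -0.0, 1.567]
wrist_force: [0.5, -1.1, 0.2]
width: 0.0282
```

Emit:
jog_arm:
  steps:
    - [[0,0,-1,0,0,0,-1],[0,0,-2,0,0,0,-1],[0,0,-2,0,0,0,-1],[-1.5,2.2,0,0,0,0,-1],[-3,4.4,0,0,0,0,-1],[-3,4.4,0,0,0,0,-1],[-3,4.4,0,0,0,0,-1],[-3,4.4,0,0,0,0,-1],[-1.4,2.2,0,0,0,0,-1],[0,0,0,0,0,0,-1],[0,0,0,0,0,0,-1]]

```text
time: 6.28
tool_pos: [0.6677, -0.2205, 0.1406]
ee_rot: [-3.141, -0.001, 1.567]
wrist_force: [-0.5, -0.4, -0.9]
width: 0.0281
```

```bash
python3 - <<'E'
from h import *
go(.670,-.2205,.0335,90)
A=[robot.snapshot(n)[:,:,::-1] for n in("scene","top")]
a=cv2.resize(A[0][180:310,180:290],(400,473),interpolation=cv2.INTER_CUBIC);b=cv2.resize(A[1][120:238,280:380],(400,473),interpolation=cv2.INTER_CUBIC);cv2.imwrite("pics/s2.png",np.hstack([a,b]))
E
```

```text
t 6.28 pos [ 0.6677 -0.2205  0.1406] rpy [-180.    -0.    89.8] w 0.0281 F [-0.5 -0.4 -0.9]
  shift cm [ 0.    0.23 10.71] turn z -0.2
```

View pics/s2.png

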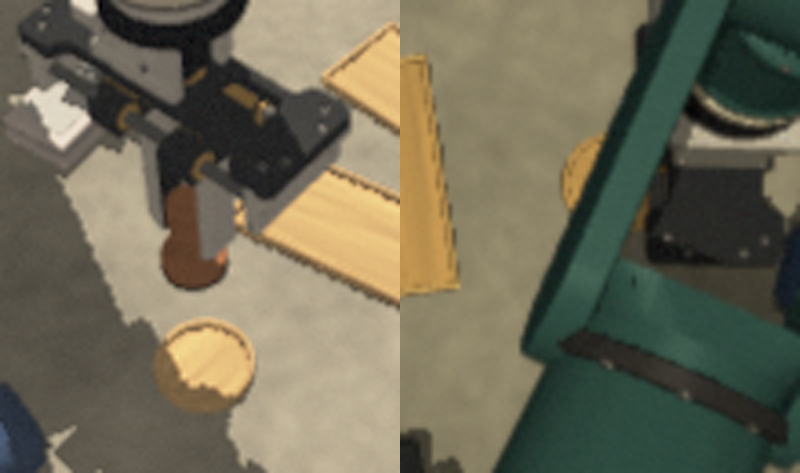

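```bash
python3 - <<'E'
from h import *
print(ray(crop((195,267),(180,180),3.636),.1116,"scene"))
E
```

```text
[[ 0.67005272 -0.22081871  0.1116    ]]
```

Emit:
jog_arm:
  steps:
    - [[0,0.2,2,0,0,0,-1],[0,0,3,0,0,0,-1],[0,0,2.5,0,0,0,-1],[0,0,1.5,0,0,0,-1],[0,0,0,0,0,0,-1],[0,0,0,0,0,0,-1]]

```text
time: 7.12
tool_pos: [0.6709, -0.2213, 0.0517]
ee_rot: [3.14, 0.001, 1.567]
wrist_force: [-0.5, 0.6, -0.3]
width: 0.0279
```

```bash
python3 - <<'E'
from h import *
go(.670,-.2205,.0335,90)
A=[robot.snapshot(n)[:,:,::-1] for n in("scene",)]
cv2.imwrite("pics/s3.png",cv2.resize(A[0][230:310,190:290],None,fx=5,fy=5,interpolation=cv2.INTER_CUBIC))
E
```

```text
t 7.12 pos [ 0.6709 -0.2213  0.0517] rpy [179.9   0.   89.8] w 0.0279 F [-0.5  0.6 -0.3]
  shift cm [ 0.07 -0.09  1.82] turn z -0.2
```

View pics/s3.png

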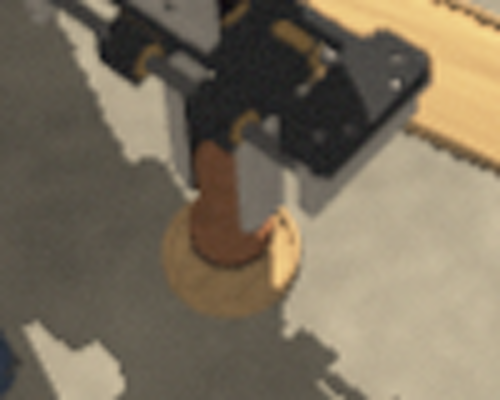

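The foot, centred near (232,235), hangs right over the dish (232,250). Lower, check force, release.

Emit:
jog_arm:
  steps:
    - [[0,0,1,0,0,0,-1],[0,0,0.5,0,0,0,-1],[0,0,0.2,0,0,0,-1],[0,0,0.1,0,0,0,-1],[0,0,0,0,0,0,-1],[0,0,0,0,0,0,-1]]

```text
time: 7.92
tool_pos: [0.6704, -0.2211, 0.0326]
ee_rot: [3.141, 0.0, 1.567]
wrist_force: [-0.7, -0.4, -0.5]
width: 0.0285
```

Emit:
jog_arm:
  steps:
    - [[0,0,0.1,0,0,0,-1],[0,0,0,0,0,0,-0.3],[0,0,0,0,0,0,0],[0,0,0,0,0,0,0.5],[0,0,0,0,0,0,0.5],[0,0,-1,0,0,0,0.5],[0,0,-4,0,0,0,0.5],[0,0,-5,0,0,0,1],[0,0,-4,0,0,0,1]]

```text
time: 9.05
tool_pos: [0.6707, -0.2213, 0.175]
ee_rot: [3.139, 0.001, 1.567]
wrist_force: [-0.0, -0.3, -0.5]
width: 0.0872
```

Emit:
jog_arm:
  steps:
    - [[2.5,-3.6,0,0,0,0,1],[2.5,-3.6,0,0,0,0,1],[2.5,-3.6,0,0,0,0,1],[2.5,-3.6,0,0,0,0,1],[2.5,-3.6,0,0,0,0,1],[2,-3.6,0,0,0,0,1],[0,0,0,0,0,0,1]]

```text
time: 9.93
tool_pos: [0.4535, -0.0741, 0.1727]
ee_rot: [3.139, 0.0, 1.568]
wrist_force: [0.5, -0.5, -0.3]
width: 0.0938
```

```bash
python3 - <<'E'
from h import *
go(.4497,-.077,.2,105.7)
a=robot.snapshot("scene")[:,:,::-1]
cv2.imwrite("pics/s4.png",cv2.resize(a[110:310,120:320],None,fx=3,fy=3,interpolation=cv2.INTER_CUBIC))
E
```

```text
t 9.93 pos [ 0.4535 -0.0741  0.1727] rpy [179.9   0.   89.8] w 0.0938 F [ 0.5 -0.5 -0.3]
  shift cm [-0.29 -0.38 -2.73] turn z -15.9
```

View pics/s4.png

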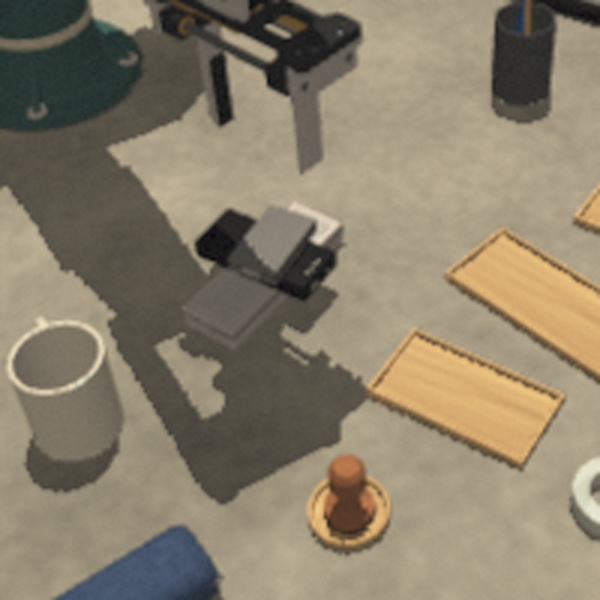

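The stamp stands in the dish at (348,500). The pad lies undisturbed on the pile at (280,235). Going for the pad.

Emit:
jog_arm:
  steps:
    - [[-0.3,-0.4,0,0,0,-8,1],[0,0,3,0,0,-7.9,1],[0,0,3,0,0,0,1],[0,0,3,0,0,0,1],[0,0,1,0,0,0,1],[0,0,0,0,0,0,1],[0,0,0,0,0,0,1]]

```text
time: 10.85
tool_pos: [0.4522, -0.0786, 0.073]
ee_rot: [3.139, 0.001, 1.844]
wrist_force: [-0.5, -0.2, -0.0]
width: 0.0943
```

```bash
python3 - <<'E'
from h import *
go(.4497,-.077,.0525,105.7)
a=robot.snapshot("scene")[:,:,::-1]
cv2.imwrite("pics/s5.png",cv2.resize(a[140:230,150:270],None,fx=5,fy=5,interpolation=cv2.INTER_CUBIC))
E
```

```text
t 10.85 pos [ 0.4522 -0.0786  0.073 ] rpy [1.799e+02 1.000e-01 1.057e+02] w 0.0943 F [-0.5 -0.2 -0. ]
  shift cm [ 0.23 -0.2   2.05] turn z -0.0
```

View pics/s5.png

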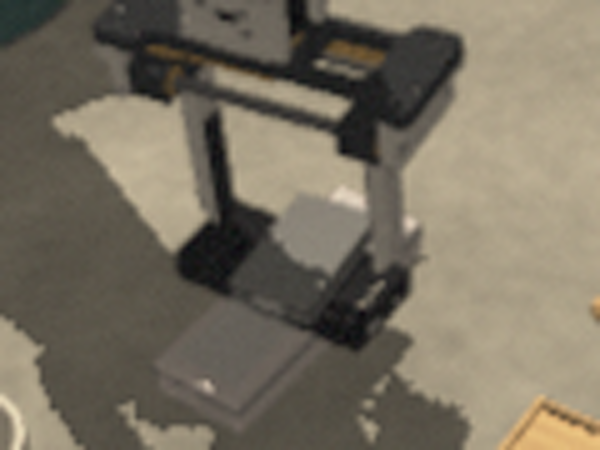

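The fingers (at (212,210) and (385,250)) straddle the pad at (300,250), and the dark finger pads reach the tips.

Emit:
jog_arm:
  steps:
    - [[0.2,-0.2,1,0,0,0,1],[0,0,0.7,0,0,0,1],[0,0,0.35,0,0,0,0.7],[0,0,0,0,0,0,0.3],[0,0,0,0,0,0,0.1],[0,0,0,0,0,0,-0.2],[0,0,0,0,0,0,-1],[0,0,0,0,0,0,-1],[0,0,0,0,0,0,-1],[0,0,0,0,0,0,-1]]

```text
time: 12.15
tool_pos: [0.4486, -0.0768, 0.0512]
ee_rot: [3.141, 0.0, 1.844]
wrist_force: [-0.5, -0.2, 1.4]
width: 0.0499
```

Emit:
jog_arm:
  steps:
    - [[0,0,0,0,0,0,0.3],[0,0,0,0,0,0,0.3],[0,0,-0.25,0,0,0,0.3],[0,0,0,0,0,0,0.3],[0,0,0,0,0,0,-0.1],[0,0,0,0,0,0,-1],[0,0,0,0,0,0,-1],[0,0,0,0,0,0,-1],[0,0,0,0,0,0,-1]]

```text
time: 13.28
tool_pos: [0.4484, -0.0768, 0.0535]
ee_rot: [3.141, -0.0, 1.844]
wrist_force: [0.3, -0.0, 0.1]
width: 0.0496
```

Emit:
jog_arm:
  steps:
    - [[0,0,-0.5,0,0,0,-1],[0,0,-1,0,0,0,-1],[0,0,-2,0,0,0,-1],[0,0,-3,0,0,0,-1],[0,0,-3,0,0,0,-1],[0,0,0,0,0,0,-1],[0,0,0,0,0,0,-1]]

```text
time: 14.15
tool_pos: [0.4479, -0.0766, 0.1476]
ee_rot: [-3.141, -0.001, 1.844]
wrist_force: [-0.1, -0.4, -1.5]
width: 0.0496
```

```bash
python3 - <<'E'
from h import *
go(.668,.215,.15,7.1)
E
```

```text
t 14.15 pos [ 0.4479 -0.0766  0.1476] rpy [-179.9   -0.   105.7] w 0.0496 F [-0.1 -0.4 -1.5]
  shift cm [22.14 29.07 -0.24] turn z -81.4
```

Emit:
jog_arm:
  steps:
    - [[1.4,1.8,0,0,0,0,-1],[2.6,3.4,0,0,0,0,-1],[2.6,3.4,0,0,0,0,-1],[2.6,3.4,0,0,0,0,-1],[2.6,3.4,0,0,0,0,-1],[2.6,3.4,0,0,0,0,-1],[2.6,3.4,0,0,0,0,-1],[2.6,3.4,0,0,0,0,-1],[2.5,3.4,0,0,0,0,-1],[0,0,0,0,0,0,-1]]

```text
time: 15.4
tool_pos: [0.6675, 0.2163, 0.1439]
ee_rot: [-3.136, -0.001, 1.847]
wrist_force: [-0.1, -0.3, -0.6]
width: 0.0492
```

Emit:
jog_arm:
  steps:
    - [[0,0,0,0,0,-8.1,-1],[0,0,0,0,0,-8.1,-1],[0,0,0,0,0,-8.1,-1],[0,0,0,0,0,-8.1,-1],[0,0,0,0,0,-8.1,-1],[0,0,0,0,0,-8.1,-1],[0,0,0,0,0,-8.1,-1],[0,0,0,0,0,-8.1,-1],[0,0,0,0,0,-8.1,-1],[0,0,0,0,0,-8.1,-1],[0,0,0,0,0,0,-1]]

```text
time: 16.77
tool_pos: [0.667, 0.2131, 0.1472]
ee_rot: [-3.141, -0.003, -3.028]
wrist_force: [-0.1, 0.0, -1.2]
width: 0.0494
```

```bash
python3 - <<'E'
from h import *
go(.668,.215,.07,7.1)
E
```

```text
t 16.77 pos [0.667  0.2131 0.1472] rpy [-180.    -0.2 -173.5] w 0.0494 F [-0.1  0.  -1.2]
  shift cm [-0.12  0.18  7.72] turn z -0.6
```

Emit:
jog_arm:
  steps:
    - [[-0.1,0.2,2,0,0,-0.6,-1],[0,0,4,0,0,0,-1],[0,0,3.5,0,0,0,-1],[0,0,1.5,0,0,0,-1],[0,0,0,0,0,0,-1],[0,0,0,0,0,0,-1]]

```text
time: 17.52
tool_pos: [0.6699, 0.2167, 0.0403]
ee_rot: [3.141, 0.003, -3.015]
wrist_force: [-0.6, 0.2, -0.7]
width: 0.0495
```

```bash
python3 - <<'E'
from h import *
go(.668,.215,.0125,7.1)
a=robot.snapshot("scene")[:,:,::-1]
cv2.imwrite("pics/s6.png",cv2.resize(a[140:220,280:380],None,fx=6,fy=6,interpolation=cv2.INTER_CUBIC))
E
```

```text
t 17.52 pos [0.6699 0.2167 0.0403] rpy [ 180.     0.2 -172.8] w 0.0495 F [-0.6  0.2 -0.7]
  shift cm [ 0.21 -0.14  2.78] turn z 0.1
```

View pics/s6.png

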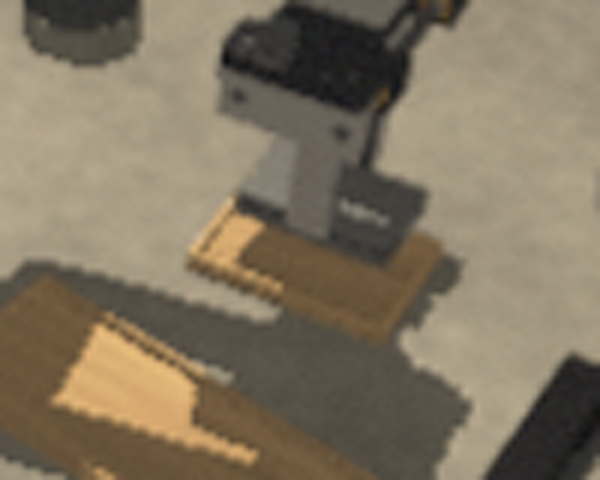

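The pad hangs at (330,215) above its tray (315,265), centred on the finger and parallel to the rim. Lower and release.

Emit:
jog_arm:
  steps:
    - [[0.2,-0.1,1,0,0,0,-1],[0,0,1,0,0,0,-1],[0,0,0.4,0,0,0,-1],[0,0,0.2,0,0,0,-1],[0,0,0,0,0,0,-1],[0,0,0,0,0,0,-1]]

```text
time: 18.32
tool_pos: [0.6672, 0.2152, 0.0129]
ee_rot: [3.141, 0.001, -3.015]
wrist_force: [-0.3, 0.3, -0.2]
width: 0.0495
```

Emit:
jog_arm:
  steps:
    - [[0,0,0.1,0,0,0,-1],[0,0,0,0,0,0,-1],[0,0,0,0,0,0,0.15],[0,0,0,0,0,0,0.3],[0,0,0,0,0,0,0.4],[0,0,-1,0,0,0,0.4],[0,0,-4,0,0,0,0.4],[0,0,-5,0,0,0,1],[0,0,-4,0,0,0,1],[0,0,0,0,0,0,1]]

```text
time: 19.58
tool_pos: [0.6695, 0.2158, 0.1584]
ee_rot: [3.14, 0.011, -3.015]
wrist_force: [-0.6, 0.2, 0.8]
width: 0.0917
```

```bash
python3 - <<'E'
from h import *
go(.440,-.078,.15,8.4)
E
```

```text
t 19.57 pos [0.6695 0.2158 0.1584] rpy [ 179.9    0.7 -172.7] w 0.0917 F [-0.6  0.2  0.8]
  shift cm [ 26.48 -26.25   0.84] turn z -1.1
```

Emit:
jog_arm:
  steps:
    - [[1.5,-1.5,0,0,0,-1.1,1],[3.1,-3.1,0,0,0,0,1],[3.1,-3.1,0,0,0,0,1],[3.1,-3.1,0,0,0,0,1],[3.1,-3.1,0,0,0,0,1],[3.1,-3.1,0,0,0,0,1],[3.1,-3.1,0,0,0,0,1],[3.1,-3.1,0,0,0,0,1],[3.1,-3,0,0,0,0,1],[0,0,0,0,0,0,1],[0,0,0,0,0,0,1]]

```text
time: 20.95
tool_pos: [0.4443, -0.0816, 0.1507]
ee_rot: [3.14, -0.001, -2.996]
wrist_force: [0.1, 0.6, -0.7]
width: 0.094
```

```bash
python3 - <<'E'
from h import *
go(.440,-.078,.0335,8.4)
a,b=robot.snapshot("scene")[:,:,::-1],robot.snapshot("top")[:,:,::-1]
a=cv2.resize(a[140:240,160:260],(400,400),interpolation=cv2.INTER_CUBIC);b=cv2.resize(b[130:190,140:200],(400,400),interpolation=cv2.INTER_CUBIC)
cv2.imwrite("pics/s7.png",np.hstack([a,b]))
E
```

```text
t 20.95 pos [ 0.4443 -0.0816  0.1507] rpy [ 179.9   -0.  -171.7] w 0.094 F [ 0.1  0.6 -0.7]
  shift cm [ 0.37  0.42 11.72] turn z -0.1
```

View pics/s7.png

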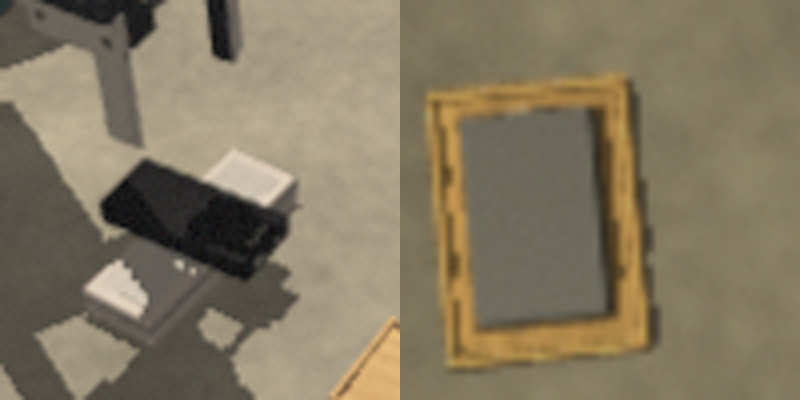

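The pad lies inside its tray (right half). The bank is still crosswise on the tin (left half, (195,215)). I check its pose from this view.

```bash
python3 - <<'E'
from h import *
for L in ([(103,203),(147,158),(290,213),(248,258)],):
    p=crop(L,(160,140),4);P=ray(p,.046,"scene");print(P.round(4).tolist(),P.mean(0),*rect(p,.046,"scene"))
E
```

```text
[[0.3871, -0.1125, 0.046], [0.3773, -0.0605, 0.046], [0.4958, -0.0373, 0.046], [0.5028, -0.0871, 0.046]] [ 0.44075582 -0.07434747  0.046     ] [441.5 -74.9] [121.1  53. ] 11.1
```

Emit:
jog_arm:
  steps:
    - [[0.4,0.4,2,0,0,0,1],[0,0,3,0,0,0,1],[0,0,3,0,0,0,1],[0,0,2,0,0,0,1],[0,0,0.7,0,0,0,1],[0,0,0,0,0,0,1],[0,0,0,0,0,0,1]]

```text
time: 21.92
tool_pos: [0.4409, -0.0787, 0.0455]
ee_rot: [-3.141, 0.002, -2.995]
wrist_force: [0.2, 0.4, -0.6]
width: 0.0939
```

```bash
python3 - <<'E'
from h import *
go(.440,-.077,.034,8.6)
E
```

```text
t 21.93 pos [ 0.4409 -0.0787  0.0455] rpy [-1.800e+02  1.000e-01 -1.716e+02] w 0.0939 F [ 0.2  0.4 -0.6]
  shift cm [0.06 0.18 1.15] turn z -0.2
```

Emit:
jog_arm:
  steps:
    - [[0,0.2,0.6,0,0,0,1],[0,0,0.5,0,0,0,0.8],[0,0,0,0,0,0,0.5],[0,0,0,0,0,0,0.3],[0,0,0,0,0,0,0.1],[0,0,0,0,0,0,-0.3],[0,0,0,0,0,0,-1],[0,0,0,0,0,0,-1],[0,0,0,0,0,0,-1],[0,0,0,0,0,0,-1]]

```text
time: 23.18
tool_pos: [0.4398, -0.0769, 0.0336]
ee_rot: [-3.141, 0.0, -2.996]
wrist_force: [-0.0, -1.3, 0.6]
width: 0.0553
```

Emit:
jog_arm:
  steps:
    - [[0,0,-0.5,0,0,0,-1],[0,0,-1,0,0,0,-1],[0,0,-2,0,0,0,-1],[0,0,-3,0,0,0,-1],[0,0,-2,0,0,0,-1],[0,0,0,0,0,0,-1],[0,0,0,0,0,0,-1]]

```text
time: 24.05
tool_pos: [0.439, -0.0764, 0.1176]
ee_rot: [3.141, -0.001, -2.996]
wrist_force: [-0.1, 0.2, -2.2]
width: 0.0557
```

```bash
python3 - <<'E'
from h import *
go(.670,-.072,.08,8.8)
a=robot.snapshot("scene")[:,:,::-1]
cv2.imwrite("pics/s8.png",cv2.resize(a[120:240,150:300],None,fx=4,fy=4,interpolation=cv2.INTER_CUBIC))
E
```

```text
t 24.05 pos [ 0.439  -0.0764  0.1176] rpy [ 1.800e+02 -1.000e-01 -1.716e+02] w 0.0557 F [-0.1  0.2 -2.2]
  shift cm [-22.92  -2.92   3.76] turn z -0.4
```

View pics/s8.png

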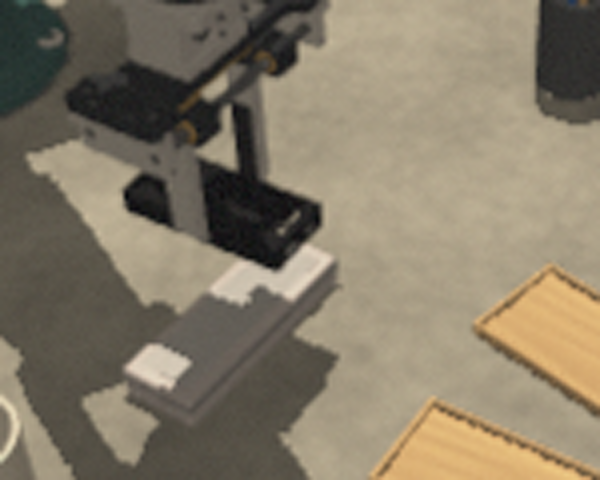

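The bank hangs level and centred in the fingers at (220,215); the tin is free at (235,335).

Emit:
jog_arm:
  steps:
    - [[-1.5,-0.2,0,0,0,-0.4,-1],[-3.5,-0.4,0,0,0,0,-1],[-3.5,-0.4,0,0,0,0,-1],[-3.5,-0.5,0,0,0,0,-1],[-3.5,-0.5,0,0,0,0,-1],[-3.5,-0.4,0,0,0,0,-1],[-2.5,-0.3,0,0,0,0,-1],[-1.4,-0.2,0,0,0,0,-1],[0,0,2,0,0,0,-1],[0,0,3,0,0,0,-1],[0,0,1,0,0,0,-1],[0,0,0,0,0,0,-1]]

```text
time: 25.6
tool_pos: [0.669, -0.0704, 0.0563]
ee_rot: [3.14, -0.004, -2.989]
wrist_force: [0.7, 0.3, -1.7]
width: 0.0556
```

```bash
python3 - <<'E'
from h import *
go(.670,-.072,.0125,8.8)
a=robot.snapshot("scene")[:,:,::-1]
cv2.imwrite("pics/s9.png",cv2.resize(a[180:280,210:340],None,fx=5,fy=5,interpolation=cv2.INTER_CUBIC))
E
```

```text
t 25.6 pos [ 0.669  -0.0704  0.0563] rpy [ 179.9   -0.2 -171.2] w 0.0556 F [ 0.7  0.3 -1.7]
  shift cm [-0.08 -0.18  4.38] turn z -0.0
```

View pics/s9.png

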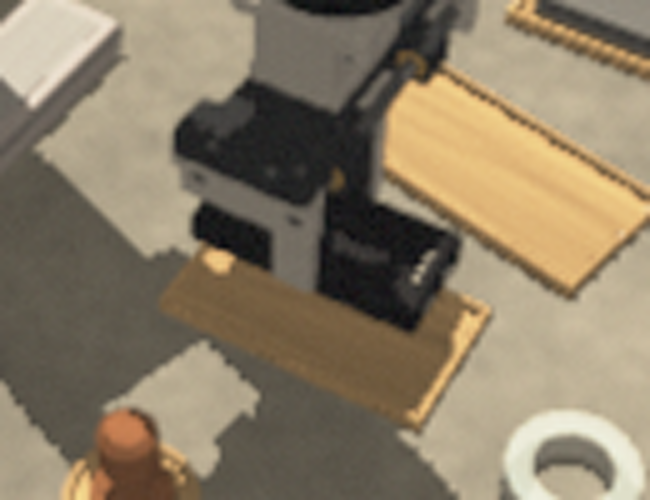

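```bash
python3 - <<'E'
from h import *
P=ray(crop([(195,236),(413,328)],(210,180),5),.0487,"scene")[:,:2];print(P)
a=np.radians(8.8);R=np.array([[np.cos(a),-np.sin(a)],[np.sin(a),np.cos(a)]])
print((P-R@[-62.5e-3,-28e-3])[0],(P-R@[62.5e-3,-28e-3])[1])
E
```

```text
[[ 0.61224136 -0.10356606]
 [ 0.73131615 -0.08115505]]
[ 0.66972203 -0.06633405] [ 0.66526828 -0.06304627]
```

Emit:
jog_arm:
  steps:
    - [[-0.1,-0.2,2,0,0,0,-1],[0,0,1,0,0,0,-1],[0,0,0.5,0,0,0,-1],[0,0,0,0,0,0,-1],[0,0,0,0,0,0,-1]]

```text
time: 26.28
tool_pos: [0.6721, -0.0725, 0.024]
ee_rot: [-3.141, 0.001, -2.989]
wrist_force: [-0.0, -0.3, -2.9]
width: 0.0558
```

Emit:
jog_arm:
  steps:
    - [[0.2,0,0.5,0,0,0,-1],[0,0,0.4,0,0,0,-1],[0,0,0.2,0,0,0,-1],[0,0,0,0,0,0,-1],[0,0,0,0,0,0,-1]]

```text
time: 26.9
tool_pos: [0.6698, -0.0727, 0.0126]
ee_rot: [3.142, 0.0, -2.989]
wrist_force: [-0.1, 0.3, -2.2]
width: 0.0557
```

Emit:
jog_arm:
  steps:
    - [[0,0,0.1,0,0,0,-1],[0,0,0,0,0,0,-1],[0,0,0,0,0,0,0.25],[0,0,0,0,0,0,0.4],[0,0,0,0,0,0,0.5],[0,0,-1,0,0,0,0.5],[0,0,-4,0,0,0,0.5],[0,0,-5,0,0,0,1],[0,0,-4,0,0,0,1],[0,0,0,0,0,0,1]]

```text
time: 28.15
tool_pos: [0.6724, -0.0732, 0.1581]
ee_rot: [-3.138, 0.011, -2.989]
wrist_force: [0.4, 0.4, 0.2]
width: 0.0937
```

```bash
python3 - <<'E'
from h import *
p=crop([(125,372),(305,243),(337,265),(193,408)],(150,120),4);print(*rect(p,.026,"scene"),ray(p,.026,"scene").mean(0))
go(.4405,-.081,.15,96.2)
E
```

```text
[457.4 -82.6] [171.8  58.9] 87.6 [ 0.45138158 -0.08038144  0.026     ]
t 28.15 pos [ 0.6724 -0.0732  0.1581] rpy [-179.8    0.6 -171.2] w 0.0937 F [0.4 0.4 0.2]
  shift cm [23.04  2.76  0.81] turn z -87.4
```

```bash
python3 - <<'E'
from h import *
im=robot.snapshot("top")[:,:,::-1].copy();hsv=cv2.cvtColor(im,cv2.COLOR_BGR2HSV)
cv2.imwrite("pics/t2.png",cv2.resize(im[120:290,140:390],(750,510),interpolation=cv2.INTER_CUBIC))
m=cv2.inRange(hsv,(0,0,125),(179,60,255));m[:,:225]=0;m[:,330:]=0;m[:225]=0;m[290:]=0
for c in conts(m,50): print(c.reshape(-1,2).mean(0),*rect(c,.026))
E
```

```text
(no output)
```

View pics/t2.png

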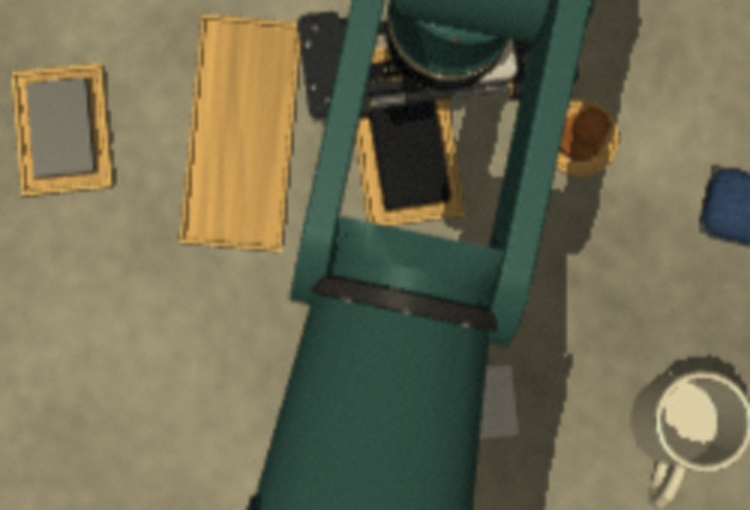

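The bank lies in its tray (410,150), the pad (60,130) and the stamp (590,130) in theirs; the arm hides most of the tin, but its right end (515,400) is where it was.

Emit:
jog_arm:
  steps:
    - [[1.6,0.2,0,0,0,0,1],[3.5,0.4,0,0,0,0,1],[3.5,0.4,0,0,0,0,1],[3.5,0.5,0,0,0,0,1],[3.5,0.5,0,0,0,0,1],[3.5,0.4,0,0,0,0,1],[2.5,0.3,0,0,0,0,1],[1.4,0.1,0,0,0,0,1],[0,0,0,0,0,0,1]]

```text
time: 29.32
tool_pos: [0.4374, -0.08, 0.1506]
ee_rot: [3.141, -0.001, -2.989]
wrist_force: [0.3, -0.9, -0.4]
width: 0.0938
```

Emit:
jog_arm:
  steps:
    - [[0,0,0,0,0,9.3,1],[0,0,0,0,0,9.3,1],[0,0,0,0,0,9.3,1],[0,0,0,0,0,9.3,1],[0,0,0,0,0,9.3,1],[0,0,0,0,0,9.3,1],[0,0,0,0,0,9.3,1],[0,0,0,0,0,9.2,1],[0,0,0,0,0,9.2,1],[0,0,0,0,0,9.1,1],[0,0,0,0,0,0,1],[0,0,0,0,0,0,1]]

```text
time: 30.82
tool_pos: [0.4385, -0.0801, 0.1511]
ee_rot: [-3.141, -0.0, 1.681]
wrist_force: [-0.0, -0.5, -0.7]
width: 0.094
```

```bash
python3 - <<'E'
from h import *
go(.4405,-.081,.0085,96.2)
a=robot.snapshot("scene")[:,:,::-1]
cv2.imwrite("pics/s10.png",cv2.resize(a[140:240,160:260],None,fx=6,fy=6,interpolation=cv2.INTER_CUBIC))
E
```

```text
t 30.82 pos [ 0.4385 -0.0801  0.1511] rpy [-180.    -0.    96.3] w 0.094 F [-0.  -0.5 -0.7]
  shift cm [-0.12  0.19 14.26] turn z 0.1
```

View pics/s10.png

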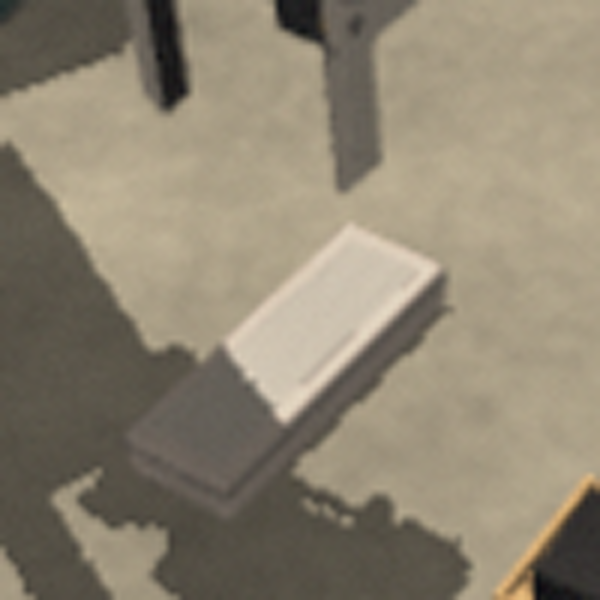

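The tin is fully visible, top corners (130,437), (350,223), (445,272), (228,492).

```bash
python3 - <<'E'
from h import *
p=crop([(130,437),(350,223),(445,272),(228,492)],(160,140),6);P=ray(p,.026,"scene");print(*rect(p,.026,"scene"),P.mean(0),np.degrees(np.arctan2(*(P[1]-P[0]+P[2]-P[3])[1::-1])))
p=crop([(103,203),(147,158),(290,213),(248,258)],(160,140),4)
E
```

```text
[442.6 -79.9] [170.7  60.5] -83.1 [ 0.44316438 -0.08030476  0.026     ] 97.27073926416436
```

Emit:
jog_arm:
  steps:
    - [[0,0.3,2,0,0,-0.4,1],[0,0,3.5,0,0,0,1],[0,0,3.5,0,0,0,1],[0,0,2,0,0,0,1],[0,0,1,0,0,0,1],[0,0,0,0,0,0,1],[0,0,0,0,0,0,1]]

```text
time: 31.75
tool_pos: [0.442, -0.08, 0.0326]
ee_rot: [3.14, 0.001, 1.686]
wrist_force: [0.4, 1.2, 0.7]
width: 0.0937
```

```bash
python3 - <<'E'
from h import *
go(.442,-.0805,.0095,96.7)
E
```

```text
t 31.75 pos [ 0.442  -0.08    0.0326] rpy [179.9   0.   96.6] w 0.0937 F [0.4 1.2 0.7]
  shift cm [-0.05 -0.01  2.31] turn z -0.1
```

Emit:
jog_arm:
  steps:
    - [[0,0,1.2,0,0,0,1],[0,0,0.7,0,0,0,1],[0,0,0.3,0,0,0,1],[0,0,0,0,0,0,0.6],[0,0,0,0,0,0,0.35],[0,0,0,0,0,0,0.1],[0,0,0,0,0,0,-1],[0,0,0,0,0,0,-1],[0,0,0,0,0,0,-1],[0,0,0,0,0,0,-1]]

```text
time: 33.0
tool_pos: [0.4408, -0.0799, 0.0096]
ee_rot: [-3.141, 0.0, 1.685]
wrist_force: [-3.3, -0.3, 4.3]
width: 0.0597
```

Emit:
jog_arm:
  steps:
    - [[0,0,-0.5,0,0,0,-1],[0,0,-1,0,0,0,-1],[0,0,-2,0,0,0,-1],[0,0,-3,0,0,0,-1],[0,0,-3,0,0,0,-1],[0,0,-1,0,0,0,-1],[0,0,0,0,0,0,-1]]

```text
time: 33.88
tool_pos: [0.4415, -0.0798, 0.1149]
ee_rot: [3.14, 0.0, 1.685]
wrist_force: [0.3, -0.2, -2.4]
width: 0.0597
```

```bash
python3 - <<'E'
from h import *
go(.669,.065,.11,-4)
E
```

```text
t 33.88 pos [ 0.4415 -0.0798  0.1149] rpy [179.9   0.   96.6] w 0.0597 F [ 0.3 -0.2 -2.4]
  shift cm [11.79 24.26  0.49] turn z -79.4
```

Emit:
jog_arm:
  steps:
    - [[0.8,1.6,0,0,0,0,-1],[1.7,3.4,0,0,0,0,-1],[1.7,3.5,0,0,0,0,-1],[1.7,3.5,0,0,0,0,-1],[1.7,3.5,0,0,0,0,-1],[1.7,3.5,0,0,0,0,-1],[1.6,3.3,0,0,0,0,-1],[0.9,1.9,0,0,0,0,-1],[0,0,0,0,0,0,-1]]

```text
time: 35.0
tool_pos: [0.6683, 0.067, 0.1113]
ee_rot: [-3.138, -0.001, 1.687]
wrist_force: [-0.9, -0.1, -2.2]
width: 0.0598
```

Emit:
jog_arm:
  steps:
    - [[0,0,0,0,0,-5,-1],[0,0,0,0,0,-8,-1],[0,0,0,0,0,-8,-1],[0,0,0,0,0,-8,-1],[0,0,0,0,0,-8,-1],[0,0,0,0,0,-8,-1],[0,0,0,0,0,-8,-1],[0,0,0,0,0,-8,-1],[0,0,0,0,0,-8,-1],[0,0,0,0,0,-6,-1],[0,0,0,0,0,-4.4,-1],[0,0,0,0,0,0,-1]]

```text
time: 36.5
tool_pos: [0.6671, 0.065, 0.1134]
ee_rot: [-3.141, -0.002, 3.07]
wrist_force: [0.1, -0.3, -1.8]
width: 0.0599
```

```bash
python3 - <<'E'
from h import *
go(.669,.065,.05,-4)
E
```

```text
t 36.5 pos [0.6671 0.065  0.1134] rpy [-1.800e+02 -1.000e-01  1.759e+02] w 0.0599 F [ 0.1 -0.3 -1.8]
  shift cm [-0.19  0.01  6.34] turn z -0.1
```

Emit:
jog_arm:
  steps:
    - [[-0.2,0,2,0,0,0,-1],[0,0,3,0,0,0,-1],[0,0,2,0,0,0,-1],[0,0,1,0,0,0,-1],[0,0,0,0,0,0,-1],[0,0,0,0,0,0,-1]]

```text
time: 37.25
tool_pos: [0.671, 0.065, 0.0358]
ee_rot: [3.141, 0.002, 3.071]
wrist_force: [-0.3, -0.1, -1.5]
width: 0.0597
```

```bash
python3 - <<'E'
from h import *
go(.669,.065,.0145,-4)
E
```

```text
t 37.25 pos [0.671  0.065  0.0358] rpy [1.80e+02 1.00e-01 1.76e+02] w 0.0597 F [-0.3 -0.1 -1.5]
  shift cm [ 0.2  -0.02  2.13] turn z -0.0
```

Emit:
jog_arm:
  steps:
    - [[0.2,0,1,0,0,0,-1],[0,0,0.7,0,0,0,-1],[0,0,0.3,0,0,0,-1],[0,0,0.1,0,0,0,-1],[0,0,0,0,0,0,-1],[0,0,0,0,0,0,-1]]

```text
time: 38.0
tool_pos: [0.6682, 0.0651, 0.0137]
ee_rot: [3.141, 0.001, 3.071]
wrist_force: [-0.9, -0.4, -1.2]
width: 0.0598
```

Emit:
jog_arm:
  steps:
    - [[0,0,0,0,0,0,0.3],[0,0,0,0,0,0,0.45],[0,0,0,0,0,0,0.55],[0,0,0,0,0,0,0.55],[0,0,-1,0,0,0,0.55],[0,0,-4,0,0,0,0.55],[0,0,-5,0,0,0,1],[0,0,-5,0,0,0,1],[0,0,-3,0,0,0,1],[0,0,0,0,0,0,1]]

```text
time: 39.25
tool_pos: [0.6698, 0.0652, 0.1984]
ee_rot: [3.141, 0.009, 3.071]
wrist_force: [-1.1, 0.4, 0.0]
width: 0.094
```

Emit:
jog_arm:
  steps:
    - [[3,0,0,0,0,0,1],[5,0,0,0,0,0,1],[5,0,0,0,0,0,1],[5,0,0,0,0,0,1],[5,0,0,0,0,0,1],[5,0,0,0,0,0,1],[4,0,0,0,0,0,1],[0,0,0,0,0,0,1],[0,0,0,0,0,0,1],[0,0,0,0,0,0,1]]

```text
time: 40.5
tool_pos: [0.3494, 0.0875, 0.1928]
ee_rot: [-3.141, -0.001, 3.071]
wrist_force: [-0.2, 0.4, 1.1]
width: 0.0943
```

```bash
python3 - <<'E'
from h import *
go(.35,.09,.18,-4)
im=robot.snapshot("top")[:,:,::-1].copy();s=robot.snapshot("scene")[:,:,::-1].copy()
hsv=cv2.cvtColor(im,cv2.COLOR_BGR2HSV)
m=cv2.inRange(hsv,(0,0,120),(179,70,255));m[:,195:196]=0;r=np.zeros_like(m);r[130:200,205:240]=m[130:200,205:240]
for c in conts(r,50): print("tin",*rect(c,.03))
r=np.zeros_like(m);r[135:195,258:292]=cv2.inRange(hsv,(0,0,0),(179,120,50))[135:195,258:292]
for c in conts(r,50): print("bank",*rect(c,.024))
r=np.zeros_like(m);r[140:186,144:178]=cv2.inRange(hsv,(0,0,40),(179,75,140))[140:186,144:178]
for c in conts(r,50): print("pad",*rect(c,.02))
a=cv2.resize(im[115:275,80:400],(640,320));b=cv2.resize(s[100:310,100:380],(370,278))
c=cv2.resize(s[160:310,190:390],(370,278));cv2.imwrite("pics/f.png",np.vstack([cv2.resize(a,(740,320)),np.hstack([b,c])]))
E
```

```text
t 40.5 pos [0.3494 0.0875 0.1928] rpy [-1.800e+02 -1.000e-01  1.759e+02] w 0.0943 F [-0.2  0.4  1.1]
  shift cm [-0.05  0.25  1.28] turn z -0.1
tin [630.9  21.3] [107.5   9.8] 1.2
tin [668.4  65.1] [168.1  57.9] -4.1
bank [668.6 -72.9] [121.3  54.2] 10.2
pad [667.3 214.2] [78.6 49.4] 7.0
```

View pics/f.png

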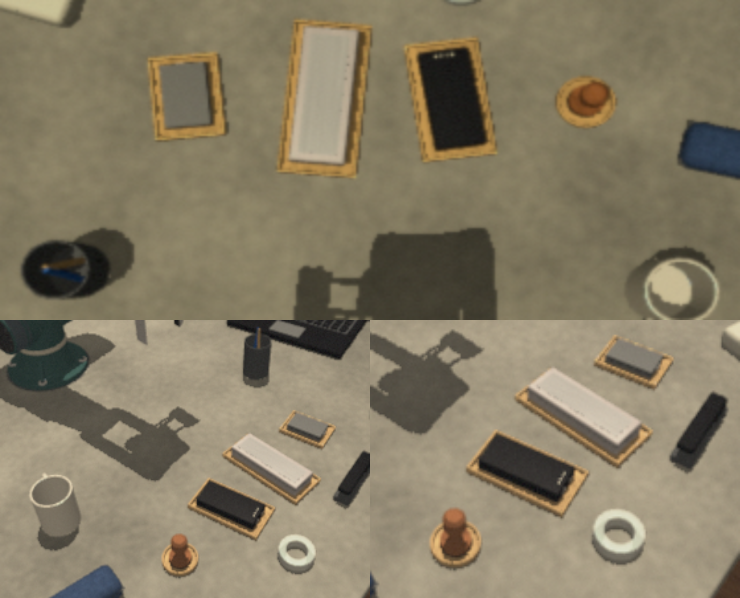

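All four things sit inside their rims: pad (187,97), tin (325,95), bank (452,100), stamp upright (587,100). The mug and pen pot are where they were. Handing in.

```bash
python3 -c "
from bench import robot
print(robot.close_job())"
```

```text
the job is handed in; nothing more can be done
None
```

I put all four things away in the order asked and handed the job in at about 40.6 s. The stamp stands in the dish, and the ink pad, power bank and pencil tin are each in their own tray.

- **Fit:** the last top view put the pad, bank and tin within about 2 mm and 2° of their tray centres and angles. The stamp I checked only by eye: upright and inside the dish rim.
- **Flatness:** I judged this by eye in the last pictures, where all three boxes look flat inside their rims. The pad and bank were let go with a drop of about a millimetre at most; the tin was let go on the tray floor.
- **Bystanders:** the mug and pen pot look unmoved by eye, and the arm was well clear of everything at hand-in, gripper open.
- **Forces:** the wrist force at the end of each move stayed at about 5 N or less. I did not see the peaks in between.
- **Disagreements:**
  - One scene-view reading of the half-hidden tin was about 15 mm off, so I measured it again in clear view before gripping it.
  - One scene-view check of the bank while held read about 5 mm off in y. I put that down to reading the corners, and the last top view shows the bank centred.
  - The last top-view mask also picked up a small sliver beside the tin, which I took to be the tray rim or bare desk.

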